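Turn the flow meter to the borescope and run the scope in

TASK

Turn the spoked turntable, by pushing on one of its spokes with a finger, until the open flanged port of the flow meter points straight at the borescope. Then push the borescope carriage fully home against its stop by its upright back plate, so that the scope's tube goes into the port. Only push, grasp nothing; keep off the flow meter itself, and leave the loose parts and tools lying about where they are.

Things in the scene. Friction and masses are not known exactly. Their poses are not given: they have to be found in the camera images.
- stand: round grey pedestal of the turntable, fixed to the table, 170 mm across at the foot. Origin on the vertical turning axis at table height. It stands somewhere else in each run.
- wheel (a joint): turning angle (rad) of the three-spoke steel wheel with the meter bolted on top; grows counter-clockwise seen from above, turns freely both ways without stops, needs about 2 to 3 N at the spokes and stays where it is left. At angle a the port points along (cos a, sin a) in the stand's frame; the spokes point at a + 60, a + 180 and a - 60 degrees.
- spoke0 (a point): centre of the black ball (22 mm) at the end of the spoke 60 degrees counter-clockwise of the port, 125 mm from the axis, 65 mm above the table. The spokes are level round steel bars 14 mm thick, bare from 42 mm (the hub) to 114 mm from the axis; below them is free space down to the pedestal's foot (85 mm radius; 12 mm high at its rim, 20 mm at 45 mm radius).
- spoke1 (a point): the same for the third spoke, pointing straight away from the port (180 degrees).
- spoke2 (a point): the same for the spoke 60 degrees clockwise of the port.
- meter (a point): flow meter bolted on the hub (turns with it; do not touch): aluminium block, on one side a flange (60 mm diameter, 11 mm thick), on the far side from it a small domed cap (24 mm diameter, to 46 mm from the axis), two steel tube loops on top up to 208 mm above the table; all within 64 mm of the axis. This point: on the turning axis 110 mm above the table; x along the port, z up.
- port (a point): centre of the mouth of the flange's open bore (26 mm bore), 55 mm from the turning axis, 110 mm above the table.
- rail: low aluminium rail of the borescope slide, fixed beside the turntable. Origin on the turntable's axis at table height; x axis points level outward along the scope, in a direction that differs from run to run. The rail lies 149 to 336 mm out, 50 mm wide, 27 mm high. The scope points along -x of this frame, straight at the axis, 110 mm above the table.
- carriage (a joint): how far (m) the borescope carriage has been pushed inward; 0 outermost, 0.060 at the stop (fully home); starts at 0 to 0.012. Slides with about 3 N, stays where it is left.
- plate (a point): middle of the outer face of the carriage's upright aluminium back plate, the face to push on, 110 mm above the table, 270 mm from the axis at joint 0. The plate is 70 mm wide, 8 mm thick and stands from 40 to 145 mm above the table; nothing on the carriage is higher. Nothing stands behind it above the rail.
- tip (a point): front end of the scope's thin steel tube (8 mm diameter), 100 mm from the axis at joint 0 and 40 mm at the stop, 110 mm above the table, so the tube hangs over the spokes' circle; its tube is 110 mm long and its black grip behind is 36 mm thick.
- stud: loose steel bolt standing on its end, 26 mm wide, 55 mm high; bystander. Origin under its middle, as for the other bystanders unless told otherwise.
- gasket: loose black ring, 68 mm across, 6 mm thick, lying flat; bystander.
- jar: amber jar, 52 mm wide, 60 mm high; bystander.
- cup: open steel cup, 60 mm wide, 55 mm high; bystander.
- fitting: brass fitting, 40 mm wide foot, 45 mm high; bystander.
- wrench: steel wrench lying on the table, 180 mm long along its x; bystander.
- brush: brush lying on the table, 200 mm long along its x; bystander.
Mind the look-alikes: they are no part of the job. Several things have the shape of the rail; the one meant has the colours described above.

How it is judged:
On the way, in this order (a step that is already met when the one before it is completed fails the run):
1. the port points at the borescope while the scope is still back (x of port in the frame of rail above 0.04 m and y of port in the frame of rail between -0.0075 and 0.0075 m and value of joint carriage below 0.03 m), for 0.2 s.
2. the carriage is pushed home with the port in line (x of port in the frame of rail above 0.04 m and y of port in the frame of rail between -0.0075 and 0.0075 m and value of joint carriage above 0.055 m), for 0.2 s.
At the end, for the whole second after the job is handed in: The middle of the port's mouth is within 7.5 mm of the scope's line (about 8 degrees of turn), on the scope's side of the axis; the carriage is within 5 mm of its stop; wheel at rest; every loose bystander within 20 mm of where it stood (all of step 2 and velocity of joint wheel between -0.05 and 0.05 rad/s and distance of each of stud, gasket, jar, cup, fitting, wrench, brush from where it was at the start of the episode below 0.02 m); the robot touches nothing.
It fails at once if the scope's tube is run against the flange or meter (carriage in more than 40 mm with the port over 9 mm off the scope's line) (value of joint carriage above 0.04 m and (x of port in the frame of rail below 0.04 m or y of port in the frame of rail above 0.009 m or y of port in the frame of rail below -0.009 m)).
It fails at once if the robot presses on the flow meter itself (over 3 N) (contact force between any of the fingers, the arm and wheel_c0 above 3 N or contact force between any of the fingers, the arm and wheel_c1 above 3 N or contact force between any of the fingers, the arm and wheel_c2 above 3 N or contact force between any of the fingers, the arm and wheel_c3 above 3 N).
It fails at once if a loose bystander is lifted (15 mm) or pushed away (30 mm) (distance of any of stud, gasket, jar, cup, fitting, wrench, brush from where it was at the start of the episode above 0.03 m or height (world z) of any of stud, gasket, jar, cup, fitting, wrench, brush above 0.015 m).
It also fails if it takes over 64 s, if anything falls off the work surface, if the arm or the gripper's body presses on something with over 40 N, if the wrist force passes 120 N, or if a joint passes its speed limit or range.

ROBOT

A 6-joint arm with a two-finger parallel gripper is mounted at the origin on the work surface. World frame = base frame: x ahead of the robot, y to its left, z up, the work surface at z = 0. Lengths are in m, angles in rad, forces in N, time in s.
With the tool pointing down it reaches from about 0.35 to 0.775 m from the base axis. Payload 5.5 kg.
Tool frame: the origin (TCP) lies on the centre line of the jaws, within the pads' length; the fingertips stand 11 mm ahead of it and the grasp point (between the pads) lies 8 mm behind it; z points along the fingers, y is the line along which they close (so a half turn about z gives the same grasp; the last joint's range is limited). The gripper opens to 85 mm and grips with 20 to 120 N. Pads are 22 mm wide; open, the fingers measure 114 mm over their backs; the gripper's body (76 mm by 85 mm) begins 54 mm behind the grasp point. The pads swing forward as they close: fully open they stand 13 mm farther back than shut.
Start: joints at [1.181, 0.313, 0.046, 1.304, 0, 1.431], TCP at [0.142, 0.557, 0.242] pointing down, gripper open.
Joint ranges: [-2.76, 2.76], [-0.86, 1.69], [-1.03, 1.26], [-2.2, 2.34], [-1.47, 1.5], [-3.14, 3.14]. Speed limits (rad/s): [2.57, 2.57, 3.14, 3.14, 3.14, 3.14].

INTERFACE

Orientations are given as a unit quaternion [w, x, y, z].
In Python, from workcell import env, viewer, order, models gives the robot as it stands.
- The arm moves only by the tool drive_tool, never from a script. Its argument "series" is a list that holds one entry, the list of rows, each a list of 6 numbers: the shift along the tool's x, y, z each as a share of 120 mm, from -1 to 1, then the turn, a rotation vector about the tool's x, y, z each as a share of 180 degrees, from -1 to 1. A call has 1 to 20 rows; each row shifts and turns the commanded pose from where the row before left it, along the tool's axes as they then stand; what a row does not reach is not made up. A row lasts 1/8 s, in which the tool goes at most 62.5 mm and 10.7 degrees, less where a joint would pass 70% of its speed; a pose out of reach is approached as far as the arm can. A call with a number of a shift or a turn outside -1 to 1 is refused whole. A call with a gripper value outside its range is refused whole. "jaw" is the opening, from -1 (shut) to 1 (fully open), set as the call begins (left out, the last holds). The fingers move at their own pace and stop on an object; "grip_force" is the grip in N (left out, the last holds). Time passes only in rows, so rows that do not move let the fingers close. It gives the time, the measured TCP pose, the force, the opening and the grip force at its end, in the units of the state.
- env.get_state(): the state, without advancing time (a new reading comes with each control period).
- viewer.read_camera(name): name is "side" or "top"; returns the picture (384x512x3 uint8, red, green, blue); there is no depth.
- viewer.camera_info(name): a dict with "intrinsics" (3x3 intrinsics, pixels), "R" (3x3) and "t" (3): a world point X has camera coordinates R X + t. Camera axes: x right, y down, z forward; pixel columns grow to the right and rows downward; lengths in m; the calibration is good to about 2 mm. A picture is of the moment at which its call begins. camera_info takes no time and is no camera call.
- order.hand_in(): hands the job in; it is judged then, once.
Trained networks look in the newest picture that a camera, given by its name, has taken for a name from the list of things; names that differ only in an ending like _2 or _b are one class to them, and where a whole thing is asked for, a point or a joint stands for the part that bears it (a point fixed in the world has none). Each returns a list of dicts, best first, with "score" (0 to 1); they miss things now and then, are a little off and sometimes report something else, mostly with a low value. They report only what shows in the picture. A call takes as long as a camera call. They do not tell look-alikes from the thing itself.
- models.silhouettes(label, camera): "region" (384x512 bool, what is visible of it) and "location" ([column, row] in pixels, amid what is visible of it).
The state is a dict: "clock": time; "joint_pos": joint angles; "qvel": joint speeds; "tau": joint torques, N m; "tcp_pos": TCP position; "orientation": TCP orientation; "wrist_force": force on the tool from outside, world axes, zero at the start; "ft_torque": the same for the moment, N m; "finger_gap": finger opening in m; "grip_force": force on a finger pad.
Only numpy, scipy, OpenCV 4.12 (cv2) and the standard library are available. Lean on these libraries where they do the work, as an engineer would, in place of code of your own. Each camera call takes 0.05 s, during which the arm holds its last target. There are 200 camera calls.

## Working session

There is one attempt and no reset: what is moved stays moved. The work goes in short steps, Python scripts to look and compute and a tool call to move; the robot and the scene stay as the last step left them, time stands still between calls to the robot, and variables do not carry over. Pictures are saved under pics/ and viewed, at most 10 in all, crops included, and the job is handed in when it is done.

Besides the shell and the picture viewer there is one more tool, called in YAML: its name, and indented under it one key for each argument. drive_tool: Moves the arm, as the interface text tells. Its arguments: {"type":"object","properties":{"series":{"type":"array"},"jaw":{"type":"number"},"grip_force":{"type":"number"}},"required":["series"]}

```bash
mkdir -p pics
cat > a.py <<'E'
from workcell import env, viewer, order, models
import cv2,numpy as np
for c in ("top","side"):
    im=viewer.read_camera(c); cv2.imwrite(f"pics/{c}0.png",cv2.resize(im[:,:,::-1],(800,600),interpolation=cv2.INTER_CUBIC))
    i=viewer.camera_info(c); print(c,np.round(i["intrinsics"],1).tolist(),np.round(i["R"],3).tolist(),np.round(i["t"],3).tolist())
    for l in ("stand","spoke0","meter","port","rail","plate","tip","stud","gasket","jar","cup","fitting","wrench","brush"):
        print(l,[(round(d["score"],2),np.round(d["location"]).tolist(),int(d["region"].sum())) for d in models.silhouettes(l,c)[:4]])
E
python3 a.py
```

```text
top [[489.9, 0.0, 260.4], [0.0, 489.9, 191.1], [0.0, 0.0, 1.0]] [[0.013, -1.0, 0.016], [-0.983, -0.016, -0.182], [0.183, -0.013, -0.983]] [-0.059, 0.491, 1.746]
stand [(0.86, [284.0, 173.0], 1720)]
spoke0 [(0.96, [284.0, 167.0], 929)]
meter [(0.9, [285.0, 169.0], 894)]
port [(0.89, [283.0, 165.0], 976), (0.56, [288.0, 173.0], 1653)]
rail [(0.95, [170.0, 258.0], 804), (0.79, [182.0, 134.0], 948), (0.76, [220.0, 176.0], 875), (0.69, [328.0, 269.0], 825)]
plate [(0.96, [223.0, 175.0], 333), (0.96, [168.0, 258.0], 469), (0.95, [329.0, 270.0], 386), (0.66, [178.0, 123.0], 457)]
tip [(0.91, [221.0, 175.0], 345), (0.71, [167.0, 259.0], 503), (0.59, [180.0, 128.0], 471)]
stud [(0.52, [240.0, 125.0], 50)]
gasket [(0.61, [329.0, 148.0], 170), (0.38, [241.0, 124.0], 41)]
jar [(0.46, [344.0, 192.0], 194), (0.24, [128.0, 151.0], 434)]
cup [(0.6, [228.0, 215.0], 201), (0.42, [285.0, 165.0], 914)]
fitting [(0.5, [278.0, 124.0], 94), (0.21, [223.0, 173.0], 341)]
wrench [(0.73, [131.0, 203.0], 198)]
brush [(0.98, [127.0, 151.0], 439)]
side [[480.6, 0.0, 256.8], [0.0, 480.6, 193.2], [0.0, 0.0, 1.0]] [
[... 218 characters left out ...]
.0, 192.0], 1154)]
port [(0.68, [295.0, 193.0], 1126)]
rail [(0.94, [148.0, 188.0], 906), (0.93, [238.0, 171.0], 1074), (0.75, [240.0, 133.0], 877), (0.69, [252.0, 284.0], 1326)]
plate [(0.87, [146.0, 180.0], 668), (0.75, [241.0, 170.0], 596), (0.64, [242.0, 128.0], 548), (0.61, [251.0, 277.0], 846)]
tip [(0.95, [254.0, 279.0], 876), (0.93, [146.0, 180.0], 622), (0.79, [240.0, 164.0], 590), (0.72, [244.0, 124.0], 518)]
stud [(0.45, [288.0, 163.0], 42)]
gasket [(0.58, [348.0, 219.0], 49)]
jar [(0.61, [293.0, 191.0], 1071)]
cup [(0.72, [219.0, 196.0], 248)]
fitting [(0.58, [240.0, 166.0], 583)]
wrench [(0.7, [170.0, 150.0], 162), (0.26, [292.0, 188.0], 994)]
brush [(0.54, [202.0, 127.0], 240)]
```

View pics/top0.png

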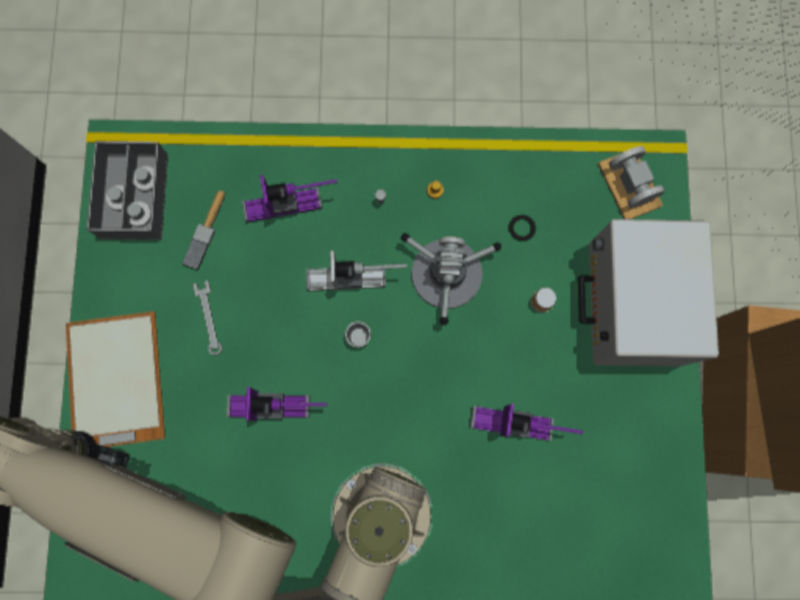

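View pics/side0.png

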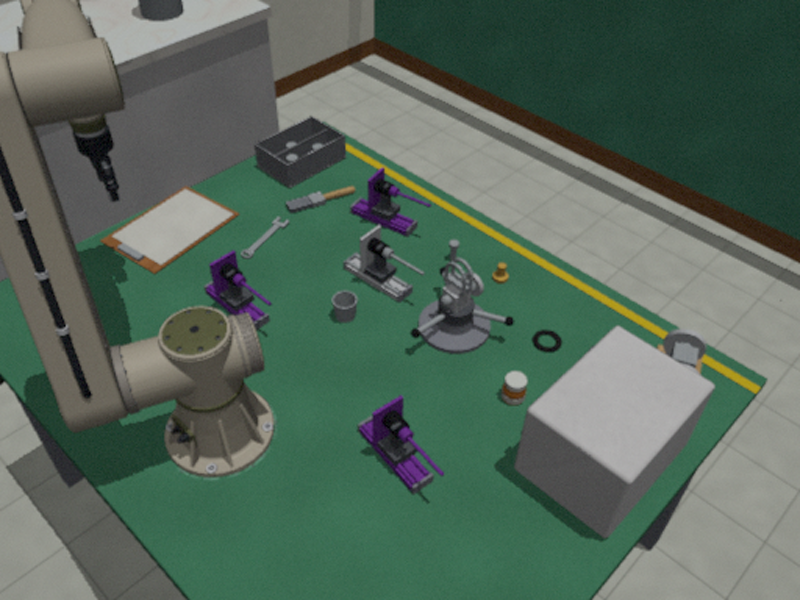

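The top view shows four rail-shaped slides, at (285,200), (345,272), (275,405) and (525,422). Only the one at (345,272) is bare aluminium; the others are purple. It also points at the turntable at (448,270), so it fits the description. The port flange seems to face up the picture at (452,240). I'll confirm both in one crop.

```bash
cat > b.py <<'E'
from workcell import env, viewer, order, models
import cv2,numpy as np
t=viewer.read_camera("top")[:,:,::-1]; s=viewer.read_camera("side")[:,:,::-1]
np.save("t.npy",t);np.save("s.npy",s)
a=cv2.resize(t[135:225,185:335],(800,480),interpolation=cv2.INTER_CUBIC)
b=cv2.resize(s[135:235,210:340],(800,615),interpolation=cv2.INTER_CUBIC)
cv2.imwrite("pics/c1.png",a);cv2.imwrite("pics/c2.png",b[:600])
E
python3 b.py
```

```text
(no output)
```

View pics/c1.png

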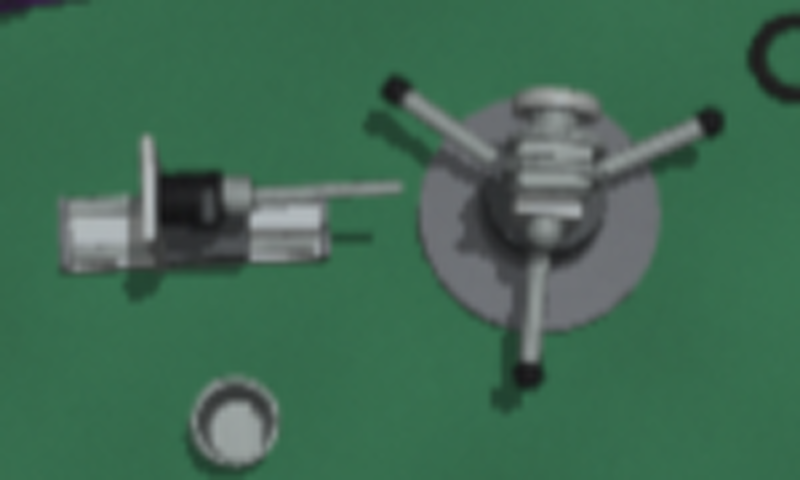

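View pics/c2.png

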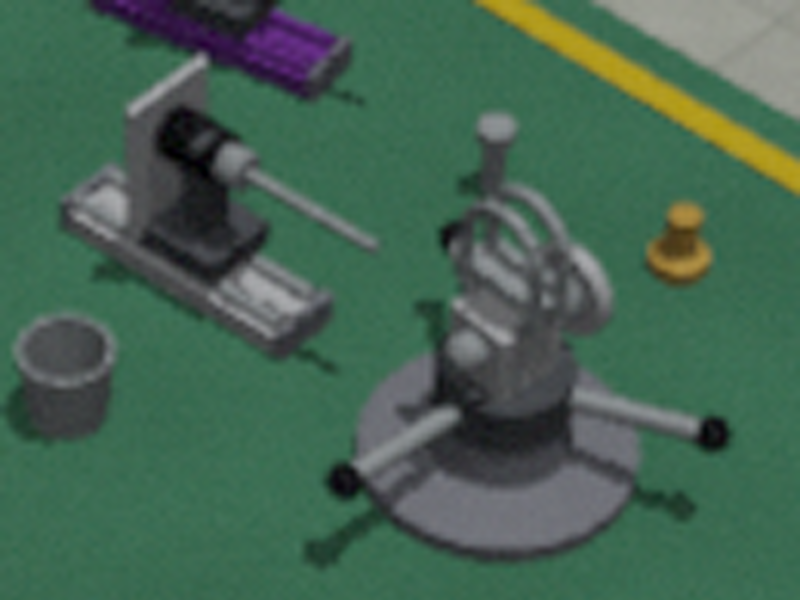

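The crops confirm it: the aluminium slide is at top-crop (195,225), with its tube tip at (402,186). The flange faces up at (556,100), with the domed cap over the spoke that ends at (528,374), so that one is spoke1. spoke0 is at (396,90) and spoke2 at (711,121).

```bash
cat > geo.py <<'E'
from workcell import viewer
import numpy as np
from scipy.optimize import least_squares
def ray(c,p):
    i=viewer.camera_info(c);R,t,K=map(np.array,(i["R"],i["t"],i["intrinsics"]))
    return -R.T@t, R.T@np.linalg.inv(K)@[p[0],p[1],1]
def atz(c,p,z):
    o,d=ray(c,p); return o+d*(z-o[2])/d[2]
def tri(p,q):
    A=[];b=[]
    for c,x in (("top",p),("side",q)):
        o,d=ray(c,x); d=d/np.linalg.norm(d);P=np.eye(3)-np.outer(d,d);A.append(P);b.append(P@o)
    return np.linalg.lstsq(np.vstack(A),np.hstack(b),rcond=None)[0]
T=lambda u,v:(185+(u+.5)/5.3333-.5,135+(v+.5)/5.3333-.5)
S=lambda u,v:(210+(u+.5)/6.1538-.5,135+(v+.5)/6.15-.5)
E
cat > c.py <<'E'
from geo import *
import cv2
from workcell import models
np.set_printoptions(precision=4,suppress=True)
b=[T(396,90),T(528,374),T(711,121)];q=[S(455,237),S(343,481),S(712,433)]
B=np.array([atz("top",p,.065) for p in b])
for p,r in zip(b,q): print("ball top@65",atz("top",p,.065),"tri",tri(p,r))
th=np.radians([60,180,-60])
f=lambda v:np.r_[B[:,0]-v[0]-.125*np.cos(v[2]+th),B[:,1]-v[1]-.125*np.sin(v[2]+th)]
r=least_squares(f,[.6,0,0]);print("axis,ang",r.x[:2],np.degrees(r.x[2]),r.fun);c=r.x[:2]
tip=atz("top",T(402,186),.11);g=atz("top",T(250,196),.11)
print("tip",tip,"tri",tri(T(402,186),S(376,246)),"tri root",tri(T(250,196),S(250,172)),g)
for n,v in (("axis-tip",tip[:2]-c),("tube",g[:2]-tip[:2])): print(n,np.linalg.norm(v),np.degrees(np.arctan2(v[1],v[0])))
for n,u in (("plate top ends",((148,136),(149,238))),):
    for x in u: print(n,atz("top",T(*x),.145),atz("top",T(*x),.11))
for n,p,z in (("stud",(240,125),.03),("gasket",(329,148),.003),("jar",(344,192),.03),("cup",(228,215),.03),("fitting",(278,124),.02)): print(n,atz("top",p,z))
for u in ((63,200),(65,272),(328,260),(325,198)): print("rail corner",atz("top",T(*u),.027))
E
python3 c.py
```

```text
ball top@65 [ 0.6366 -0.044   0.065 ] tri [ 0.6367 -0.0448  0.0679]
ball top@65 [ 0.4402 -0.1358  0.065 ] tri [ 0.4405 -0.1362  0.0673]
ball top@65 [ 0.6183 -0.2611  0.065 ] tri [ 0.618  -0.2611  0.0685]
axis,ang [ 0.565 -0.147] -4.95889027625455 [-0.0001 -0.0003  0.0004  0.0005  0.0004 -0.0009]
tip [ 0.5585 -0.0485  0.11  ] tri [ 0.5583 -0.0491  0.1144] tri root [0.5512 0.0507 0.1138] [0.5499 0.0524 0.11  ]
axis-tip 0.09869153972975653 93.81337654166342
tube 0.1013220041961352 94.8156780147306
plate top ends [0.5811 0.1183 0.145 ] [0.5898 0.1214 0.11  ]
plate top ends [0.513  0.1156 0.145 ] [0.5203 0.1186 0.11  ]
stud [0.7481 0.0283 0.03  ]
gasket [ 0.6717 -0.3121  0.003 ]
jar [ 0.4968 -0.3613  0.03  ]
cup [0.4046 0.065  0.03  ]
fitting [ 0.758  -0.1159  0.02  ]
rail corner [0.5638 0.1864 0.027 ]
rail corner [0.5127 0.1831 0.027 ]
rail corner [0.5241 0.0012 0.027 ]
rail corner [0.5682 0.0041 0.027 ]
```

```bash
cat > st.py <<'E'
from workcell import env
import numpy as np
from scipy.spatial.transform import Rotation as Ro
s=env.get_state();q=np.array(s["orientation"]);R=Ro.from_quat(q[[1,2,3,0]]).as_matrix()
print(round(s["clock"],2),np.round(s["tcp_pos"],4),np.round(s["joint_pos"],3),np.round(s["wrist_force"],1));print(np.round(R,4))
E
python3 st.py
```

```text
1.6 [0.1422 0.5572 0.2423] [ 1.181  0.313  0.046  1.304 -0.     1.431] [-0.6 -0.8  0.5]
[[-9.690e-01  2.472e-01  1.000e-04]
 [ 2.472e-01  9.690e-01  1.000e-04]
 [-0.000e+00  1.000e-04 -1.000e+00]]
```

drive_tool:
  series:
    - [[0,0,0,0,0,-0.04],[0,0,0,0,0,-0.0395],[-0.3,-0.3,0,0,0,0],[-0.3,-0.3,0,0,0,0],[-0.3,-0.3,0,0,0,0],[-0.3,-0.3,0,0,0,0],[-0.3,-0.3,0,0,0,0],[-0.3,-0.3,0,0,0,0],[-0.3,-0.3,0,0,0,0],[0,0,0,0,0,0]]
  jaw: -1

```text
clock: 2.85
tcp_pos: [0.3965, 0.303, 0.2423]
orientation: [0.0, 0.003, 1.0, -0.0]
wrist_force: [0.0, 0.6, -0.7]
finger_gap: -0.0002
grip_force: 0.0
```

```bash
python3 st.py
```

```text
2.85 [0.3965 0.303  0.2423] [ 0.492  0.166 -0.146  1.259 -0.     0.497] [ 0.   0.6 -0.7]
[[-1.0e+00  5.5e-03  8.0e-04]
 [ 5.5e-03  1.0e+00 -0.0e+00]
 [-8.0e-04 -0.0e+00 -1.0e+00]]
```

drive_tool:
  series:
    - [[-0.081,-0.414,0,0,0,0],[-0.081,-0.414,0,0,0,0],[-0.081,-0.414,0,0,0,0],[-0.081,-0.414,0,0,0,0],[-0.081,-0.414,0,0,0,0],[-0.081,-0.414,0,0,0,0],[-0.081,-0.414,0,0,0,0],[-0.081,-0.414,0,0,0,0],[0,0,0.3,0,0,0],[0,0,0.3,0,0,0],[0,0,0.3,0,0,0],[0,0,0.3,0,0,0],[0,0,0.3,0,0,0],[0,0,0,0,0,0]]

```text
clock: 4.6
tcp_pos: [0.4695, -0.0905, 0.0601]
orientation: [-0.003, -0.0, 1.0, 0.001]
wrist_force: [-0.6, 0.3, 0.0]
finger_gap: 0.0003
grip_force: 0.0
```

```bash
cat > arc.py <<'E'
import numpy as np
c=np.array([.565,-.147]);r=.105;p=np.array([.474,-.0945])
for a in range(158,255,8):
    t=np.radians(a);n=c+r*np.array([np.cos(t),np.sin(t)]);d=(n-p)/.12;print(a,n.round(4),[round(-d[0],3),round(d[1],3),0,0,0,0]);p=n
E
python3 arc.py
```

```text
158 [ 0.4676 -0.1077] [np.float64(0.053), np.float64(-0.11), 0, 0, 0, 0]
166 [ 0.4631 -0.1216] [np.float64(0.038), np.float64(-0.116), 0, 0, 0, 0]
174 [ 0.4606 -0.136 ] [np.float64(0.021), np.float64(-0.12), 0, 0, 0, 0]
182 [ 0.4601 -0.1507] [np.float64(0.004), np.float64(-0.122), 0, 0, 0, 0]
190 [ 0.4616 -0.1652] [np.float64(-0.013), np.float64(-0.121), 0, 0, 0, 0]
198 [ 0.4651 -0.1794] [np.float64(-0.03), np.float64(-0.118), 0, 0, 0, 0]
206 [ 0.4706 -0.193 ] [np.float64(-0.046), np.float64(-0.113), 0, 0, 0, 0]
214 [ 0.478  -0.2057] [np.float64(-0.061), np.float64(-0.106), 0, 0, 0, 0]
222 [ 0.487  -0.2173] [np.float64(-0.075), np.float64(-0.096), 0, 0, 0, 0]
230 [ 0.4975 -0.2274] [np.float64(-0.088), np.float64(-0.085), 0, 0, 0, 0]
238 [ 0.5094 -0.236 ] [np.float64(-0.099), np.float64(-0.072), 0, 0, 0, 0]
246 [ 0.5223 -0.2429] [np.float64(-0.108), np.float64(-0.057), 0, 0, 0, 0]
254 [ 0.5361 -0.2479] [np.float64(-0.115), np.float64(-0.042), 0, 0, 0, 0]
```

drive_tool:
  series:
    - [[0.016,-0.143,0,0,0,0],[0.038,-0.116,0,0,0,0],[0.021,-0.12,0,0,0,0],[0.004,-0.122,0,0,0,0],[-0.013,-0.121,0,0,0,0],[-0.03,-0.118,0,0,0,0],[-0.046,-0.113,0,0,0,0],[-0.061,-0.106,0,0,0,0],[-0.075,-0.096,0,0,0,0],[-0.088,-0.085,0,0,0,0],[-0.099,-0.072,0,0,0,0],[-0.108,-0.057,0,0,0,0],[0,0,0,0,0,0]]

```text
clock: 6.22
tcp_pos: [0.5264, -0.2462, 0.0623]
orientation: [0.001, 0.0, 1.0, -0.001]
wrist_force: [-0.3, -0.2, -0.7]
finger_gap: -0.0005
grip_force: 0.0
```

```bash
cat > b2.py <<'E'
from workcell import viewer
import cv2,sys
t=viewer.read_camera("top")[:,:,::-1]
cv2.imwrite(sys.argv[1],cv2.resize(t[135:225,185:335],(800,480),interpolation=cv2.INTER_CUBIC))
E
python3 b2.py pics/d1.png
```

```text
(no output)
```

View pics/d1.png

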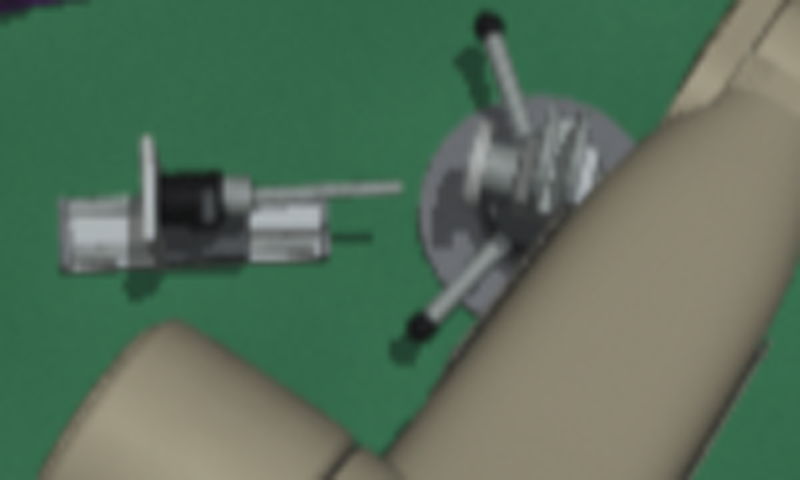

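The wheel has turned: the port now faces left and slightly up, with spoke2 at crop (488,25) and spoke0 at (421,326). Next I compute the angle.

```bash
cat > ang.py <<'E'
from geo import *
c=np.array([.565,-.147])
for u,o in (((488,25),60),((421,326),-60)):
    v=atz("top",T(*u),.065)[:2]-c;print(np.linalg.norm(v),np.degrees(np.arctan2(v[1],v[0]))+o)
E
python3 ang.py
```

```text
0.1256296373903346 78.53203431964243
0.12523640561911484 78.00257696688377
```

drive_tool:
  series:
    - [[-0.063,-0.013,0,0,0,0],[-0.063,-0.013,0,0,0,0],[-0.056,-0.009,0,0,0,0],[-0.056,-0.009,0,0,0,0],[0,0,0,0,0,0],[0,0,0,0,0,0]]

```text
clock: 7.02
tcp_pos: [0.5541, -0.2498, 0.0624]
orientation: [0.001, -0.0, 1.0, -0.0]
wrist_force: [-0.1, 0.5, -0.5]
finger_gap: 0.0
grip_force: 0.0
```

```bash
python3 b2.py pics/d2.png
```

```text
(no output)
```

View pics/d2.png

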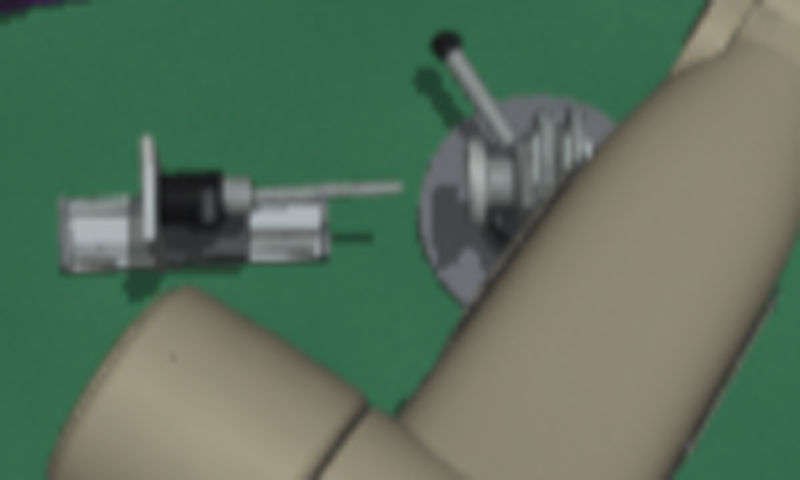

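The port now faces left, with the flange at (478,180) in line with the tube. The ball is at (446,44). I'll check the angle.

```bash
sed -i 's/^for.*/for u,o in (((446,44),60-0),):/; ' ang.py; python3 ang.py
```

```text
0.12555172041410567 93.2624916396519
```

drive_tool:
  series:
    - [[0.33,0,0,0,0,0],[0,0,-0.4,0,0,0],[0,0,-0.4,0,0,0],[0,0,-0.4,0,0,0],[0,0,-0.4,0,0,0],[0.196,0.354,0,0,0,0],[0.196,0.354,0,0,0,0],[0.196,0.354,0,0,0,0],[0.196,0.354,0,0,0,0],[0,0.4,0,0,0,0],[0,0.4,0,0,0,0],[0,0.4,0,0,0,0],[0,0.4,0,0,0,0],[0,0.4,0,0,0,0],[-0.341,0.014,0,0,0,0],[-0.341,0.014,0,0,0,0],[-0.341,0.014,0,0,0,0],[0,0,0,0,0,0]]

```text
clock: 9.32
tcp_pos: [0.5448, 0.1652, 0.2533]
orientation: [0.0, 0.0, 1.0, 0.0]
wrist_force: [-0.5, -0.7, -0.2]
finger_gap: 0.0001
grip_force: 0.0
```

```bash
python3 b2.py pics/d3.png
```

```text
(no output)
```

View pics/d3.png

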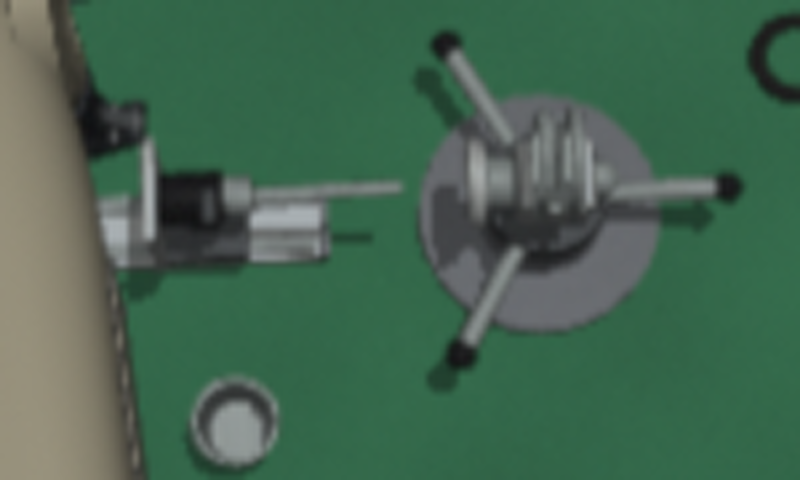

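The wheel stayed in line: balls at (446,44), (460,355) and (728,187), with the flange at (478,180) on the tube's line. Now I lower behind the plate and push.

drive_tool:
  series:
    - [[0,0,0.4,0,0,0],[0,0,0.4,0,0,0],[0,0,0.39,0,0,0],[0,0,0,0,0,0],[-0.006,-0.0875,0,0,0,0],[-0.006,-0.0875,0,0,0,0],[-0.006,-0.0875,0,0,0,0],[-0.006,-0.0875,0,0,0,0],[-0.006,-0.0875,0,0,0,0],[-0.006,-0.0875,0,0,0,0],[-0.006,-0.0875,0,0,0,0],[-0.006,-0.08,0,0,0,0],[0,0,0,0,0,0]]

```text
clock: 11.0
tcp_pos: [0.5498, 0.0833, 0.1143]
orientation: [0.002, -0.0, 1.0, 0.003]
wrist_force: [-1.0, 9.0, 9.6]
finger_gap: 0.0001
grip_force: 6.2
```

drive_tool:
  series:
    - [[0,-0.02,0,0,0,0],[0,-0.02,0,0,0,0],[0,0,0,0,0,0]]

```text
clock: 11.38
tcp_pos: [0.5498, 0.0823, 0.1147]
orientation: [0.003, -0.002, 1.0, 0.006]
wrist_force: [-2.2, 22.1, 11.9]
finger_gap: -0.0002
grip_force: 10.5
```

```bash
python3 b2.py pics/d4.png
```

```text
(no output)
```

View pics/d4.png

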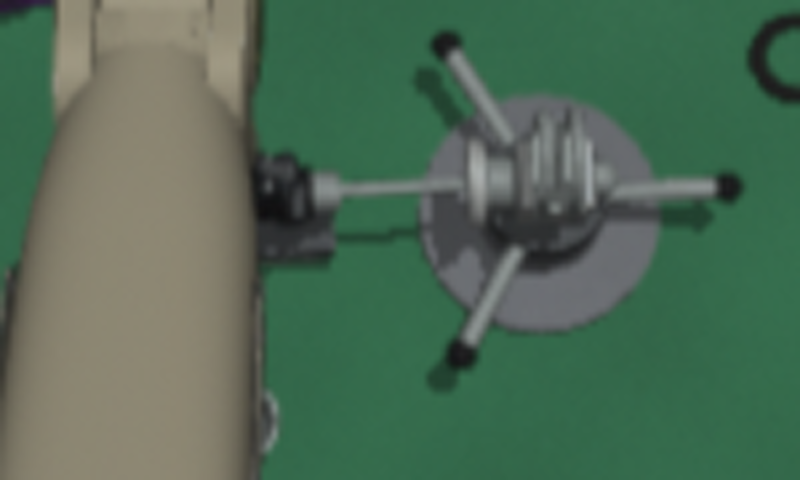

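The tube is in the port and the carriage moved about 90 px, or 60 mm. The force also climbed to 22 N with almost no travel, so it is against its stop. I'll back off.

drive_tool:
  series:
    - [[0,0.1,0,0,0,0],[0,0.3,0,0,0,0],[0,0.3,0,0,0,0],[0,0,-0.4,0,0,0],[0,0,-0.4,0,0,0],[0,0,-0.4,0,0,0],[0,0.4,0,0,0,0],[0,0.4,0,0,0,0],[0,0,0,0,0,0]]

```text
clock: 12.55
tcp_pos: [0.5482, 0.2592, 0.2556]
orientation: [0.0, -0.002, 1.0, 0.0]
wrist_force: [-0.3, -0.9, 0.8]
finger_gap: 0.0002
grip_force: 0.0
```

```bash
python3 b2.py pics/d5.png
```

```text
(no output)
```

View pics/d5.png

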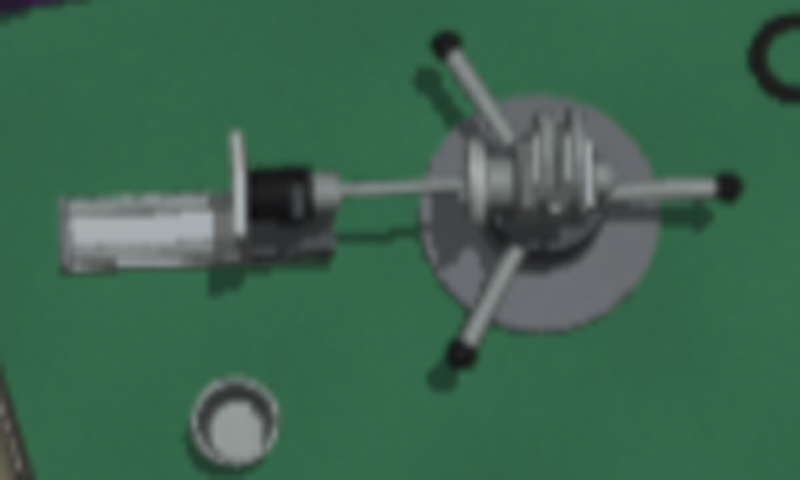

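The carriage is home, with its plate at (237,183), the tube is in the flange at (465,184), and the cup and gasket haven't moved. Handing in.

```bash
python3 -c "
from workcell import order
print(order.hand_in())"
```

```text
the job is handed in; nothing more can be done
None
```

I turned the port to within about 1° of the scope's line (by my camera measurement), pushed the carriage home against its stop with the tube in the port, backed the arm clear and handed the job in; the hand-in returned no verdict.

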